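# Turn the sample row round for reading

### The job

Move the four capped sample vials one by one from the blue carrying rack to the empty white reading rack, in reverse order as counted from the racks' handles: the vial next to the carrying rack's handle goes to the place farthest from the reading rack's handle, the next one to the place before that, and so on, so that the vial farthest from the carrying rack's handle ends next to the reading rack's handle. Keep the vials upright, lower each one into its pocket before letting it go, and leave all four standing on the pocket floors.

Things in the scene. Friction and masses are not known exactly. Their poses are not given: they have to be found in the camera images.
- vial_squat: Loose capped glass vial with paper label, about 40 g: squat vial, 30 mm diameter all the way up, 60 mm tall in all; its black cap, 30 mm across, is the top 14 mm. The widest cap of the four. Round, so its turn about z does not matter. Origin: centre of its underside; z up through the cap. At the start it stands in block_squat, not always central.
- vial_plain: Loose capped glass vial with paper label, about 40 g: medium vial, straight body 26 mm in diameter up to 54 mm, then a black cap 23 mm across; 68 mm tall in all. Round, so its turn about z does not matter. Origin: centre of its underside; z up through the cap. At the start it stands in block_plain, not always central.
- vial_neck: Loose capped glass vial with paper label, about 40 g: necked bottle, body 28 mm in diameter up to 50 mm, sloping in to a 14 mm neck with a small black cap 16 mm across; 76 mm tall in all. The smallest cap of the four. Round, so its turn about z does not matter. Origin: centre of its underside; z up through the cap. At the start it stands in block_neck, not always central.
- vial_tall: Loose capped glass vial with paper label, about 40 g: slim tall vial, 22 mm in diameter all the way up, 84 mm tall in all; its black cap, 22 mm across, is the top 16 mm. The tallest of the four. Round, so its turn about z does not matter. Origin: centre of its underside; z up through the cap. At the start it stands in block_tall, not always central.
- block_squat: Fixed grey block on the carrying rack, the one where vial_squat stands at the start (the four alike blocks swap places). Open square 56 x 56 x 20 mm, pocket 46 x 46 mm. Origin: centre of its underside, 3 mm above the table; pocket floor 8 mm, rim 23 mm above the table. It stays when the vial is taken.
- block_plain: Fixed grey block on the carrying rack, the one where vial_plain stands at the start (the four alike blocks swap places). Open square 56 x 56 x 20 mm, pocket 46 x 46 mm. Origin: centre of its underside, 3 mm above the table; pocket floor 8 mm, rim 23 mm above the table. It stays when the vial is taken.
- block_neck: Fixed grey block on the carrying rack, the one where vial_neck stands at the start (the four alike blocks swap places). Open square 56 x 56 x 20 mm, pocket 46 x 46 mm. Origin: centre of its underside, 3 mm above the table; pocket floor 8 mm, rim 23 mm above the table. It stays when the vial is taken.
- block_tall: Fixed grey block on the carrying rack, the one where vial_tall stands at the start (the four alike blocks swap places). Open square 56 x 56 x 20 mm, pocket 46 x 46 mm. Origin: centre of its underside, 3 mm above the table; pocket floor 8 mm, rim 23 mm above the table. It stays when the vial is taken.
- carry_rack: Carrying rack, fixed: flat blue plate, 66 x 276 x 3 mm, bearing the four grey blocks, one per place. Origin: on the table, mid-row. y runs along the row to the handle, x across it; places at x = 0, y = +90 (by the handle), +30, -30, -90 mm. Handle: upright loop at y = +134 mm, 52 mm across, 14 thick, 54 high. Lies at any turn, left or right.
- read_rack: Reading rack, fixed, white, empty: 66 x 276 mm, four open square pockets 46 x 46 mm inside, walls 5 mm; floors 8 mm, rims 23 mm above the table. Origin: on the table, mid-row. y runs along the row to the handle, x across it; places at x = 0, y = +90 (by the handle), +30, -30, -90 mm. Handle: upright loop at y = +134 mm, 52 mm across, 14 thick, 54 high. Lies at any turn, left or right.
There are look-alikes about, which are no part of the job. Leave any red look-alike of the vial_plain alone. What is shaped like the block_squat but brown or yellow is not meant.

How it is judged (in metres and radians):
At the end, for the whole second after the job is handed in: Each vial stands in the reading rack in reverse order of its block in the carrying rack, counted from the handles: within 15 mm of its place in x and y, underside less than 13 mm above the table (pocket floor 8 mm), tilted less than 0.12 rad, at rest and released (((y of block_squat in the frame of carry_rack between 0.08 and 0.1 m and y of vial_squat in the frame of read_rack between -0.105 and -0.075 m) or (y of block_squat in the frame of carry_rack between 0.02 and 0.04 m and y of vial_squat in the frame of read_rack between -0.045 and -0.015 m) or (y of block_squat in the frame of carry_rack between -0.04 and -0.02 m and y of vial_squat in the frame of read_rack between 0.015 and 0.045 m) or (y of block_squat in the frame of carry_rack between -0.1 and -0.08 m and y of vial_squat in the frame of read_rack between 0.075 and 0.105 m)) and x of vial_squat in the frame of read_rack between -0.015 and 0.015 m and height (world z) of each of vial_squat, vial_plain, vial_neck, vial_tall below 0.013 m and angle between each of vial_squat, vial_plain, vial_neck, vial_tall's own z axis and vertical below 0.12 rad and linear speed of each of vial_squat, vial_plain, vial_neck, vial_tall below 0.02 m/s and contact force between each of vial_squat, vial_plain, vial_neck, vial_tall and the fingers below 0.05 N and ((y of block_plain in the frame of carry_rack between 0.08 and 0.1 m and y of vial_plain in the frame of read_rack between -0.105 and -0.075 m) or (y of block_plain in the frame of carry_rack between 0.02 and 0.04 m and y of vial_plain in the frame of read_rack between -0.045 and -0.015 m) or (y of block_plain in the frame of carry_rack between -0.04 and -0.02 m and y of vial_plain in the frame of read_rack between 0.015 and 0.045 m) or (y of block_plain in the frame of carry_rack between -0.1 and -0.08 m and y of vial_plain in the frame of read_rack between 0.075 and 0.105 m)) and x of vial_plain in the frame of read_rack between -0.015 and 0.015 m and ((y of block_neck in the frame of carry_rack between 0.08 and 0.1 m and y of vial_neck in the frame of read_rack between -0.105 and -0.075 m) or (y of block_neck in the frame of carry_rack between 0.02 and 0.04 m and y of vial_neck in the frame of read_rack between -0.045 and -0.015 m) or (y of block_neck in the frame of carry_rack between -0.04 and -0.02 m and y of vial_neck in the frame of read_rack between 0.015 and 0.045 m) or (y of block_neck in the frame of carry_rack between -0.1 and -0.08 m and y of vial_neck in the frame of read_rack between 0.075 and 0.105 m)) and x of vial_neck in the frame of read_rack between -0.015 and 0.015 m and ((y of block_tall in the frame of carry_rack between 0.08 and 0.1 m and y of vial_tall in the frame of read_rack between -0.105 and -0.075 m) or (y of block_tall in the frame of carry_rack between 0.02 and 0.04 m and y of vial_tall in the frame of read_rack between -0.045 and -0.015 m) or (y of block_tall in the frame of carry_rack between -0.04 and -0.02 m and y of vial_tall in the frame of read_rack between 0.015 and 0.045 m) or (y of block_tall in the frame of carry_rack between -0.1 and -0.08 m and y of vial_tall in the frame of read_rack between 0.075 and 0.105 m)) and x of vial_tall in the frame of read_rack between -0.015 and 0.015 m); the robot touches nothing.
It fails at once if a vial is tipped by more than 0.7 rad (angle between any of vial_squat, vial_plain, vial_neck, vial_tall's own z axis and vertical above 0.7 rad).
It fails at once if a vial is let go or thrown while its underside is more than 45 mm above the table, well over the 23 mm rim of a pocket ((height (world z) of vial_squat above 0.045 m and contact force between vial_squat and the fingers below 0.01 N) or (height (world z) of vial_plain above 0.045 m and contact force between vial_plain and the fingers below 0.01 N) or (height (world z) of vial_neck above 0.045 m and contact force between vial_neck and the fingers below 0.01 N) or (height (world z) of vial_tall above 0.045 m and contact force between vial_tall and the fingers below 0.01 N)).
It also fails if it takes over 104 s, if anything falls off the work surface, if the arm or the gripper's body presses on something with over 40 N, if the wrist force passes 120 N, or if a joint passes its speed limit or range.

### The arm

A 6-joint arm with a two-finger parallel gripper is mounted at the origin on the work surface. World frame = base frame: x ahead of the robot, y to its left, z up, the work surface at z = 0. Lengths are in mm, angles in rad, forces in N, time in s.
With the tool pointing down it reaches from about 350 to 875 mm from the base axis. Payload 15.5 kg.
Tool frame: the origin (TCP) lies between the finger pads; the fingertips stand 19 mm ahead of it and the grasp point (between the pads) is the TCP; z points along the fingers, y is the line along which they close (so a half turn about z gives the same grasp; the last joint's range is limited). The gripper opens to 85 mm and grips with 20 to 120 N. Pads are 22 mm wide; open, the fingers measure 114 mm over their backs; the gripper's body (76 mm by 85 mm) begins 54 mm behind the grasp point. The pads swing forward as they close: fully open they stand 13 mm farther back than shut.
Start: joints at [-1.399, 0.494, 1.345, -0, 1.302, -0.096], TCP at [165.383, -602.723, 250.277] pointing down, gripper open.
Joint ranges: [-2.91, 2.91], [-0.82, 2.16], [0.22, 2.67], [-1.22, 4.37], [0.12, 2.79], [-3.08, 3.08]. Speed limits (rad/s): [1.89, 1.89, 2.57, 3.01, 3.01, 3.01].

### API

Orientations are given as a 3x3 rotation matrix whose columns are the frame's x, y, z axes.
In Python, from station import r, optics gives the robot as it stands.
- The arm moves only by the tool move_arm, never from a script. Its arguments are lists of equal length, an entry for each row: "translation": the shift along the world's x, y, z in mm, a list of three; "twist": the turn, a rotation vector about the world's x, y, z in degrees, a list of three; "grip": the gripper command: -1 is fully open, 1 is shut, values between are in proportion. A call has 1 to 12 rows; each row is the pose to reach, as a shift and turn from the pose commanded when the call began; what a row does not reach only later rows make up. A row lasts 1/12 s, in which the tool goes at most 41.7 mm and 7.16 degrees, less where a joint would pass 70% of its speed; a pose out of reach is approached as far as the arm can. A call with a gripper value outside its range is refused whole. The fingers move at their own pace and stop on an object; "newtons" is the grip in N (left out, the last holds). Time passes only in rows, so rows that repeat a pose let the fingers close. It gives the time, the measured TCP pose, the force, the opening and the grip force at its end, in the units of the state.
- r.read_state(): the state, without advancing time (a new reading comes with each control period).
- optics.snapshot(name): name is "side" or "top"; returns the picture (400x640x3 uint8, red, green, blue); there is no depth.
- optics.camera_model(name): a dict with "vertical_fov" (degrees; the focal length in pixels is half the picture's height over the tangent of half this angle, whatever the lens; pixels are square), "cx", "cy" (the principal point, pixels), "rvec" (rotation vector, rad) and "tvec" (3), from world to camera coordinates, as OpenCV has them. Camera axes: x right, y down, z forward; pixel columns grow to the right and rows downward; lengths in mm; the calibration is good to about 2 mm. A picture is of the moment at which its call begins. camera_model takes no time and is no camera call.
- r.sign_off(): hands the job in; it is judged then, once.
The state is a dict: "time": time; "joints": joint angles; "joint_vel": joint speeds; "joint_efforts": joint torques, N m; "eef_pos": TCP position; "orientation": TCP orientation; "force": force on the tool from outside, world axes, zero at the start; "torque": the same for the moment, N m; "finger_gap": finger opening in mm; "grasp_force": force on a finger pad.
Only numpy, scipy, OpenCV 4.12 (cv2) and the standard library are available. Lean on these libraries where they do the work, as an engineer would, in place of code of your own. Each camera call takes 0.05 s, during which the arm holds its last target. There are 200 camera calls.

## Working session

There is one attempt and no reset: what is moved stays moved. The work goes in short steps, Python scripts to look and compute and a tool call to move; the robot and the scene stay as the last step left them, time stands still between calls to the robot, and variables do not carry over. Pictures are saved under pics/ and viewed, at most 14 in all, crops included, and the job is handed in when it is done.

Besides the shell and the picture viewer there is one more tool, called after "Call:" by a JSON object that holds its "api" and its "payload". move_arm: Moves the arm, as the interface text tells. Its arguments: {"type":"object","properties":{"translation":{"type":"array","items":{"type":"array","items":{"type":"number"}}},"twist":{"type":"array","items":{"type":"array","items":{"type":"number"}}},"grip":{"type":"array","items":{"type":"number"}},"newtons":{"type":"number"}},"required":["translation","twist","grip"]}

```bash
mkdir -p pics; python3 - <<'E'
from station import r, optics
import cv2
for n in("top","side"):
    cv2.imwrite(f"pics/{n}0.png",cv2.cvtColor(optics.snapshot(n),cv2.COLOR_RGB2BGR))
    print(n,optics.camera_model(n))
s=r.read_state();print(s["time"],s["eef_pos"],s["orientation"],s["finger_gap"])
E
```

```text
top {'vertical_fov': 49.17851089141742, 'cx': 322.4190743485442, 'cy': 201.82299906324602, 'rvec': array([ 2.16806084, -2.18153283,  0.04753568]), 'tvec': array([  1.8864456 , 504.38865343, 833.39729302])}
side {'vertical_fov': 43.16204578823431, 'cx': 317.4150256800417, 'cy': 198.0100564374157, 'rvec': array([ 2.059722  , -0.05813779,  0.04487025]), 'tvec': array([-508.85105701,   59.74068683, 1041.11997513])}
0.1 [ 165.33088347 -602.4091459   249.7606845 ] [[ 9.64357560e-01  2.64602455e-01 -1.91153388e-04]
 [ 2.64602501e-01 -9.64356925e-01  1.11228312e-03]
 [ 1.09972752e-04 -1.12321830e-03 -9.99999363e-01]] 85.15798068847532
```

View pics/top0.png

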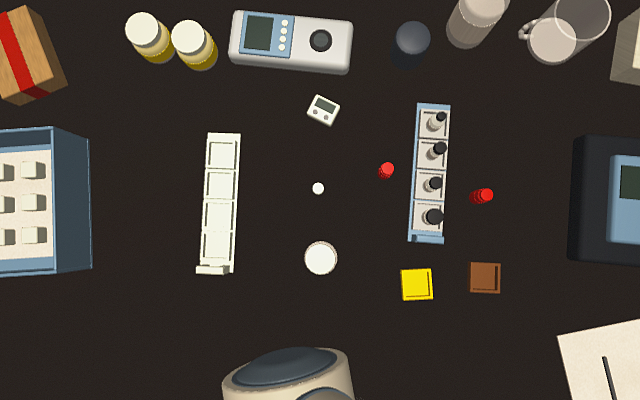

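View pics/side0.png

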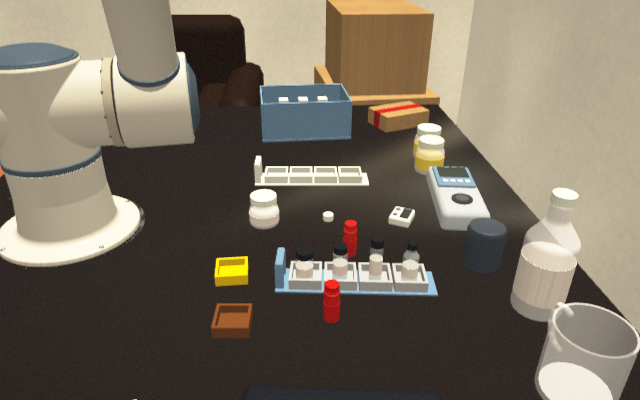

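Top view: the blue carry rack is at (430,172) with its handle at (427,240). The white read rack is at (220,203) with its handle at (213,270). The four black caps are at (433,217), (435,184), (439,149) and (440,117). Look-alikes are the red vials at (387,170) and (484,195), the yellow block at (417,284) and the brown block at (485,277). Next I'll take close crops.

```bash
cat > h.py <<'E'
import numpy as np, cv2
from station import r, optics
def cam(n):
    m=optics.camera_model(n); f=200/np.tan(np.radians(m["vertical_fov"]/2))
    K=np.array([[f,0,m["cx"]],[0,f,m["cy"]],[0,0,1.]])
    return K,np.array(m["rvec"]),np.array(m["tvec"])
def proj(n,P):
    K,rv,t=cam(n); return cv2.projectPoints(np.array(P,float).reshape(-1,3),rv,t,K,None)[0].reshape(-1,2)
def back(n,uv,z):
    K,rv,t=cam(n); R=cv2.Rodrigues(rv)[0]; c=-R.T@t
    d=(R.T@np.linalg.inv(K)@np.array([uv[0],uv[1],1.])); return c+d*(z-c[2])/d[2]
def shot(n,name,box=None,k=1):
    im=cv2.cvtColor(optics.snapshot(n),cv2.COLOR_RGB2BGR)
    if box: x,y,w,h=box; im=im[y:y+h,x:x+w]
    cv2.imwrite("pics/"+name,cv2.resize(im,None,fx=k,fy=k,interpolation=cv2.INTER_CUBIC))
E
python3 - <<'E'
import cv2,numpy as np
t=cv2.imread("pics/top0.png");s=cv2.imread("pics/side0.png")
z=lambda i,k:cv2.resize(i,None,fx=k,fy=k,interpolation=cv2.INTER_CUBIC)
a=z(t[95:250,395:465],3.8);b=z(t[125:280,190:260],3.8)
cv2.imwrite("pics/c_top.png",np.hstack([a,b]))
cv2.imwrite("pics/c_side.png",z(s[225:325,265:445],4.4))
E
```

```text
(no output)
```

View pics/c_top.png

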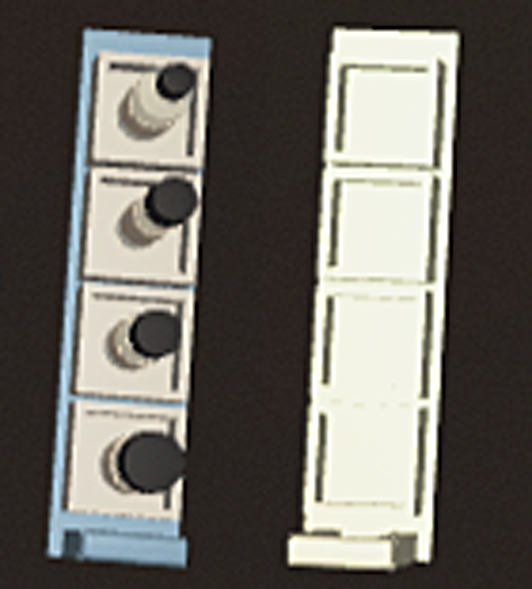

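View pics/c_side.png

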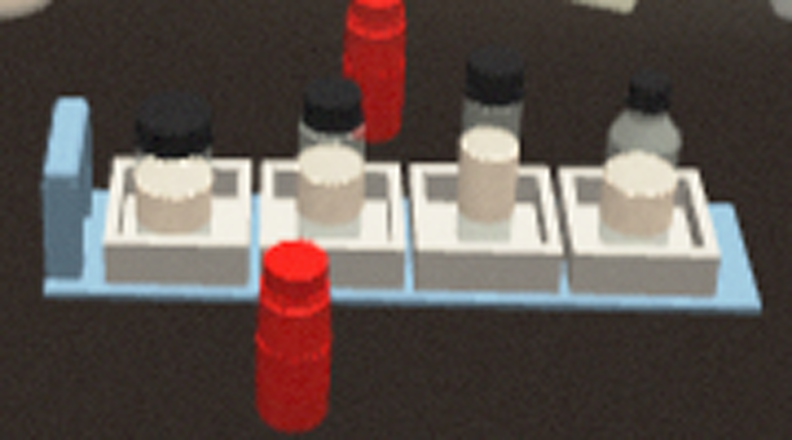

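From the handle the order is squat (434.5,216.6), plain (436.1,182.9), tall (440.3,147.6), neck (441.3,116.6). The side view confirms this: widest cap by the handle, smallest at the far end, and the red look-alikes stand outside the rack. In the reading rack the targets are therefore neck +90, tall +30, plain -30 and squat -90.

```bash
cat > fit.py <<'E'
from h import *
from scipy.optimize import least_squares
def W(p,P):
    x,y,a=p; P=np.array(P,float); c,s=np.cos(a),np.sin(a)
    return np.c_[x+c*P[:,0]-s*P[:,1],y+s*P[:,0]+c*P[:,1],P[:,2]]
off=np.array([395,95]); offr=np.array([190,125])
C=[((84,30),(33,-138,3)),((211,40),(-33,-138,3)),((48,556),(33,138,3)),((98,52),(28,-118,23)),((208,57),(-28,-118,23)),((67,512),(28,118,23)),((182,517),(-28,118,23)),((187,565),(-26,141,54))]
Rd=[((67,30),(33,-138,3)),((193,33),(-33,-138,3)),((76,65),(23,-113,23)),((174,65),(-23,-113,23)),((22,565),(26,141,54)),((124,567),(-26,141,54))]
out={}
for n,L,o in(("carry",C,off),("read",Rd,offr)):
    uv=np.array([l[0] for l in L])/3.8+o; P=[l[1] for l in L]
    g=back("top",uv.mean(0),10)
    f=lambda p:(proj("top",W(p,P))-uv).ravel()
    s=least_squares(f,[g[0],g[1],np.pi/2],x_scale=[10,10,.1]); out[n]=s.x
    print(n,s.x.round(3),f(s.x).reshape(-1,2).round(1).tolist())
np.savez("racks.npz",**out)
for n,ys in out.items(): print(n,W(ys,[(0,y,8) for y in(90,30,-30,-90)]).round(1).tolist())
for n,uv,z in(("squat",(434.5,216.6),68),("plain",(436.1,182.9),76),("tall",(440.3,147.6),92),("neck",(441.3,116.6),84)):
    w=back("top",uv,z); c,s=np.cos(out["carry"][2]),np.sin(out["carry"][2]);d=w[:2]-out["carry"][:2]
    print(n,w.round(1),"local",(c*d[0]+s*d[1]).round(1),(-s*d[0]+c*d[1]).round(1),proj("side",[w]).round(1))
ims=[]
for n,nm in(("top","t"),("side","s")):
    im=cv2.resize(cv2.imread(f"pics/{n}0.png"),None,fx=3,fy=3,interpolation=cv2.INTER_CUBIC)
    for q in out.values():
        polys=[[(33,-138,3),(-33,-138,3),(-33,138,3),(33,138,3)],[(26,127,54),(-26,127,54),(-26,141,54),(26,141,54)]]+[[(a,y+b,23) for a,b in((23,23),(-23,23),(-23,-23),(23,-23))] for y in(90,30,-30,-90)]
        for P in polys: cv2.polylines(im,[(proj(n,W(q,P))*3+1).round().astype(int)],True,(0,0,255) if n=="top" else (0,200,0),1)
    ims.append(im)
t,s=ims
a=np.hstack([t[285:850,585:765],t[285:850,1215:1380]]); b=s[450:985,735:1335][:565]
b=cv2.resize(b,(450,401)); 
c=np.zeros((565,a.shape[1]+450,3),np.uint8); c[:,:a.shape[1]]=a; c[:401,a.shape[1]:]=b
cv2.imwrite("pics/ov.png",c); print(c.shape, "cam c", [(-cv2.Rodrigues(cam(k)[1])[0].T@cam(k)[2]).round() for k in("top","side")])
E
python3 fit.py
```

```text
carry [ 564.13  -212.32     1.486] [[-0.1, -1.1], [-0.3, -1.4], [0.2, -1.4], [0.1, 0.3], [0.0, 1.1], [0.3, 0.1], [-0.6, 1.2], [0.4, 1.0]]
read [509.197 201.082   1.521] [[1.2, -1.3], [0.6, -0.8], [0.2, -0.1], [-2.3, 0.9], [-0.3, 0.2], [0.7, 1.0]]
carry [[474.5, -204.7, 8.0], [534.2, -209.8, 8.0], [594.0, -214.9, 8.0], [653.8, -220.0, 8.0]]
read [[419.3, 205.6, 8.0], [479.2, 202.6, 8.0], [539.2, 199.6, 8.0], [599.1, 196.6, 8.0]]
squat [ 472.6 -205.7   68. ] local -1.2 91.7 [[303.1 248.8]]
plain [ 533.2 -208.1   76. ] local 1.6 31.2 [[339.1 244.6]]
tall [ 594.4 -213.2   92. ] local 1.7 -30.3 [[376.2 237.2]]
neck [ 652.5 -218.3   84. ] local 1.5 -88.5 [[410.8 242. ]]
(565, 795, 3) cam c [array([446., -22., 866.]), array([ 450., -920.,  546.])]
```

View pics/ov.png

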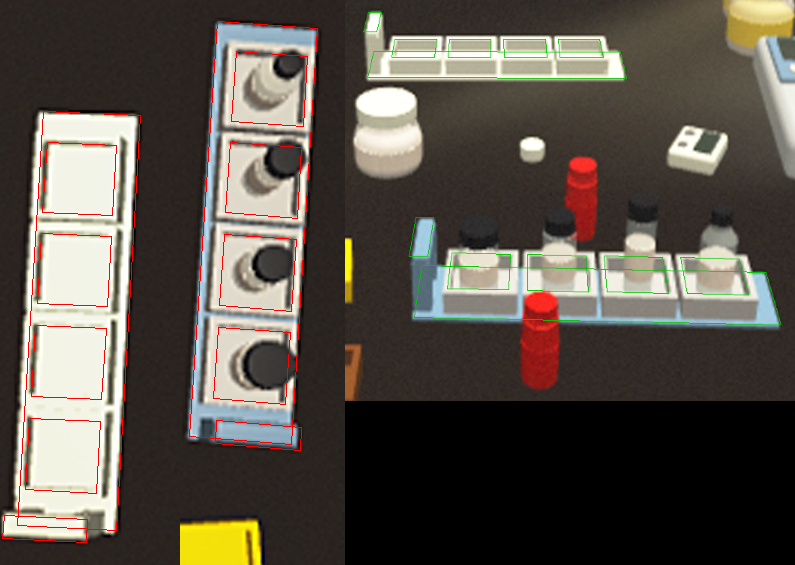

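The overlay fits both racks to about 2 mm, and the side view agrees with the cap positions. All grasps close across the row, at TCP z≈50 with the tips above the 23 mm rim. First reach: squat at (474,-205.5).

Call:
{"api": "move_arm", "payload": {"translation": [[309,397,0],[309,397,0],[309,397,0],[309,397,0],[309,397,0],[309,397,0],[309,397,0],[309,397,0],[309,397,0],[309,397,0],[309,397,0],[309,397,0]], "twist": [[0,0,-19],[0,0,-19],[0,0,-19],[0,0,-19],[0,0,-19],[0,0,-19],[0,0,-19],[0,0,-19],[0,0,-19],[0,0,-19],[0,0,-19],[0,0,-19]], "grip": [-1,-1,-1,-1,-1,-1,-1,-1,-1,-1,-1,-1], "newtons": 30}}

```text
time: 1.1
eef_pos: [472.3, -207.4, 250.2]
orientation: [[0.998, -0.064, -0.0], [-0.064, -0.998, 0.0], [-0.0, -0.0, -1.0]]
force: [1.3, -1.8, 0.5]
finger_gap: 85.7
grasp_force: 0.0
```

Call:
{"api": "move_arm", "payload": {"translation": [[0,0,-40],[0,0,-80],[0,0,-120],[0,0,-150],[0,0,-150],[0,0,-150]], "twist": [[0,0,0],[0,0,0],[0,0,0],[0,0,0],[0,0,0],[0,0,0]], "grip": [-1,-1,-1,-1,-1,-1]}}

```text
time: 1.6
eef_pos: [470.9, -209.0, 99.7]
orientation: [[0.998, -0.064, -0.003], [-0.064, -0.998, 0.002], [-0.003, -0.001, -1.0]]
force: [-0.3, -0.8, 0.0]
finger_gap: 85.3
grasp_force: 0.0
```

```bash
python3 -c "
from h import *
shot('side','s1.png',(220,150,250,180),3)
s=r.read_state();p=s['eef_pos'];print(p,proj('side',[p,p-[0,0,19],[474,-205.5,68]]))"
```

```text
[ 471.81953524 -209.59543492  101.13140929] [[302.6074658  233.35398023]
 [302.68312864 243.01737133]
 [303.94239301 248.67989855]]
```

View pics/s1.png

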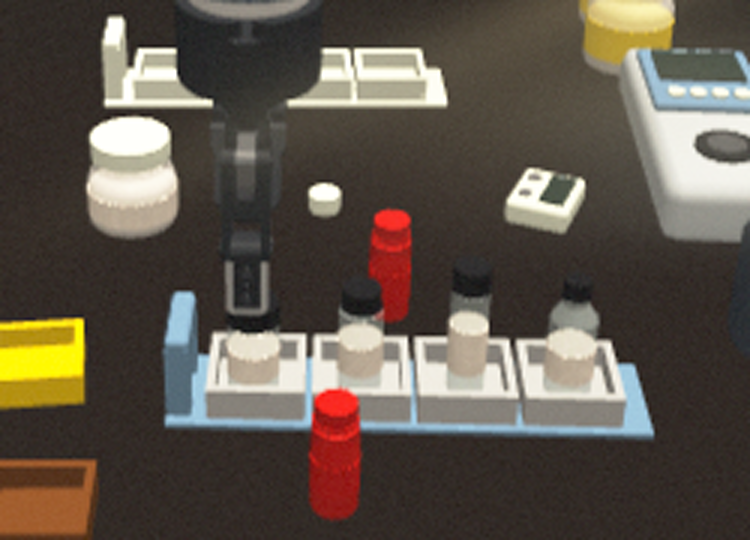

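Side view: the near finger is at (303,245), directly over the squat vial at (304,255), about 2 mm short in x. I'll descend and grip.

Call:
{"api": "move_arm", "payload": {"translation": [[2,3,-25],[2,3,-50],[2,3,-50],[2,3,-50],[2,3,-50],[2,3,-50],[2,3,-50],[2,3,-50],[2,3,-50],[2,3,-50],[2,3,-50],[2,3,-50]], "twist": [[0,0,0],[0,0,0],[0,0,0],[0,0,0],[0,0,0],[0,0,0],[0,0,0],[0,0,0],[0,0,0],[0,0,0],[0,0,0],[0,0,0]], "grip": [-1,-1,-1,-1,0.2,0.2,0.35,0.5,0.6,1,1,1]}}

```text
time: 2.65
eef_pos: [473.9, -206.6, 51.0]
orientation: [[0.998, -0.064, 0.001], [-0.064, -0.998, -0.001], [0.001, 0.0, -1.0]]
force: [-0.4, 0.2, 12.4]
finger_gap: 29.4
grasp_force: 28.6
```

Gap 29.4 mm matches the squat vial's 30 mm. Lifting.

Call:
{"api": "move_arm", "payload": {"translation": [[0,0,15],[0,0,45],[0,0,85],[0,0,105],[0,0,105],[0,0,105]], "twist": [[0,0,0],[0,0,0],[0,0,0],[0,0,0],[0,0,0],[0,0,0]], "grip": [1,1,1,1,1,1]}}

```text
time: 3.15
eef_pos: [474.0, -206.6, 156.5]
orientation: [[0.998, -0.064, 0.002], [-0.064, -0.998, -0.001], [0.002, 0.001, -1.0]]
force: [-0.5, -0.3, -0.9]
finger_gap: 29.3
grasp_force: 29.9
```

Call:
{"api": "move_arm", "payload": {"translation": [[5,30,0],[15,65,0],[30,105,0],[42,143,0],[54,181,0],[66,219,0],[78,257,0],[90,295,0],[102,332,0],[114,368,0],[123,393,0],[126,403,0]], "twist": [[0,0,0],[0,0,0],[0,0,0],[0,0,0],[0,0,0],[0,0,0],[0,0,0],[0,0,0],[0,0,0],[0,0,0],[0,0,0],[0,0,0]], "grip": [1,1,1,1,1,1,1,1,1,1,1,1]}}

```text
time: 4.15
eef_pos: [599.8, 200.1, 153.7]
orientation: [[0.998, -0.061, -0.001], [-0.061, -0.998, 0.0], [-0.001, -0.0, -1.0]]
force: [-0.4, -0.2, -0.7]
finger_gap: 29.6
grasp_force: 30.0
```

Call:
{"api": "move_arm", "payload": {"translation": [[0,0,0],[0,0,0],[0,0,-30],[0,0,-55],[0,0,-55],[0,0,-55]], "twist": [[0,0,0],[0,0,0],[0,0,0],[0,0,0],[0,0,0],[0,0,0]], "grip": [1,1,1,1,1,1]}}

```text
time: 4.65
eef_pos: [598.5, 195.1, 99.5]
orientation: [[0.998, -0.065, -0.003], [-0.065, -0.998, -0.001], [-0.003, 0.001, -1.0]]
force: [-1.8, 0.6, -0.2]
finger_gap: 29.2
grasp_force: 29.9
```

```bash
python3 -c "
from h import *
shot('side','s2.png',(240,120,160,80),5)
p=r.read_state()['eef_pos'];print(p,proj('side',[p,p-[0,0,42]]))"
```

```text
[599.42778547 195.56040265 100.75612358] [[350.40900201 141.39559715]
 [349.75105608 157.67687573]]
```

View pics/s2.png

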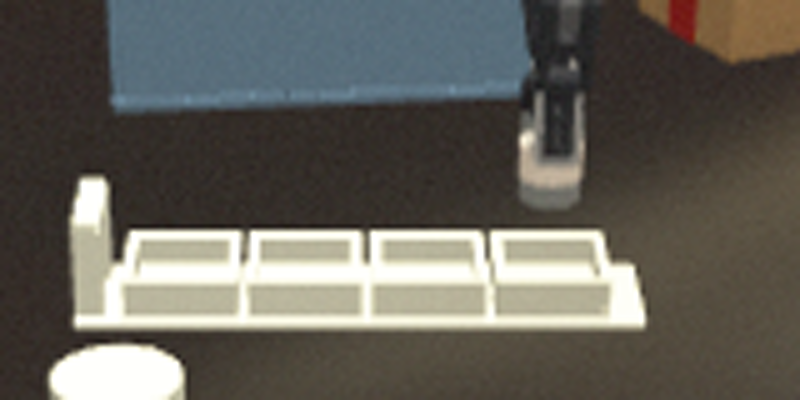

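The vial's bottom is at (350,158), centred in x over the last pocket (338–362), and y also agrees. Lowering and releasing.

Call:
{"api": "move_arm", "payload": {"translation": [[0,1,-25],[0,1,-42],[0,1,-49],[0,1,-49],[0,1,-49],[0,1,-49],[0,1,-49],[0,1,-49]], "twist": [[0,0,0],[0,0,0],[0,0,0],[0,0,0],[0,0,0],[0,0,0],[0,0,0],[0,0,0]], "grip": [1,1,1,1,1,1,1,1]}}

```text
time: 5.37
eef_pos: [599.9, 197.6, 52.1]
orientation: [[0.998, -0.064, 0.001], [-0.064, -0.998, 0.0], [0.001, -0.0, -1.0]]
force: [-0.5, 0.7, -0.1]
finger_gap: 29.6
grasp_force: 30.4
```

Call:
{"api": "move_arm", "payload": {"translation": [[0,0,-1],[0,0,-2],[0,0,-2],[0,0,-2]], "twist": [[0,0,0],[0,0,0],[0,0,0],[0,0,0]], "grip": [1,1,1,1]}}

```text
time: 5.7
eef_pos: [600.0, 197.7, 50.5]
orientation: [[0.998, -0.064, 0.001], [-0.064, -0.998, 0.0], [0.001, -0.0, -1.0]]
force: [-4.1, -1.8, 18.5]
finger_gap: 29.3
grasp_force: 32.0
```

Floor contact at 18 N. Opening and lifting clear.

Call:
{"api": "move_arm", "payload": {"translation": [[0,0,1],[0,0,1],[0,0,1],[0,0,1],[0,0,1],[0,0,1],[0,0,40],[0,0,80],[0,0,110],[0,0,110]], "twist": [[0,0,0],[0,0,0],[0,0,0],[0,0,0],[0,0,0],[0,0,0],[0,0,0],[0,0,0],[0,0,0],[0,0,0]], "grip": [1,0,-0.5,-1,-1,-1,-1,-1,-1,-1]}}

```text
time: 6.53
eef_pos: [602.3, 198.3, 165.5]
orientation: [[0.998, -0.064, 0.009], [-0.064, -0.998, 0.002], [0.009, -0.003, -1.0]]
force: [1.7, -0.1, 0.0]
finger_gap: 85.7
grasp_force: 0.0
```

Call:
{"api": "move_arm", "payload": {"translation": [[-4,-35,0],[-10,-75,0],[-16,-115,0],[-22,-155,0],[-28,-195,0],[-34,-235,0],[-40,-275,0],[-46,-315,0],[-54,-350,0],[-61,-385,0],[-66,-406,0],[-66,-406,0]], "twist": [[0,0,0],[0,0,0],[0,0,0],[0,0,0],[0,0,0],[0,0,0],[0,0,0],[0,0,0],[0,0,0],[0,0,0],[0,0,0],[0,0,0]], "grip": [-1,-1,-1,-1,-1,-1,-1,-1,-1,-1,-1,-1]}}

```text
time: 7.53
eef_pos: [532.7, -212.5, 159.2]
orientation: [[0.998, -0.067, 0.0], [-0.067, -0.998, -0.001], [0.0, 0.001, -1.0]]
force: [0.4, -0.5, -0.0]
finger_gap: 85.2
grasp_force: 0.0
```

Call:
{"api": "move_arm", "payload": {"translation": [[0,0,0],[0,0,0],[0,0,-30],[0,0,-55],[0,0,-55],[0,0,-55]], "twist": [[0,0,0],[0,0,0],[0,0,0],[0,0,0],[0,0,0],[0,0,0]], "grip": [-1,-1,-1,-1,-1,-1]}}

```text
time: 8.03
eef_pos: [533.2, -207.1, 103.8]
orientation: [[0.998, -0.062, -0.002], [-0.062, -0.998, 0.001], [-0.002, -0.001, -1.0]]
force: [0.0, -1.3, 1.5]
finger_gap: 85.7
grasp_force: 0.0
```

```bash
python3 -c "
from h import *
a=cv2.cvtColor(optics.snapshot('side'),cv2.COLOR_RGB2BGR); z=lambda i:cv2.resize(i,None,fx=4,fy=4,interpolation=cv2.INTER_CUBIC)
cv2.imwrite('pics/s3.png',np.vstack([z(a[135:190,250:420]),z(a[210:300,270:440])]))
print(r.read_state()['eef_pos'])"
```

```text
[ 533.88151933 -207.60074593  104.86523046]
```

View pics/s3.png

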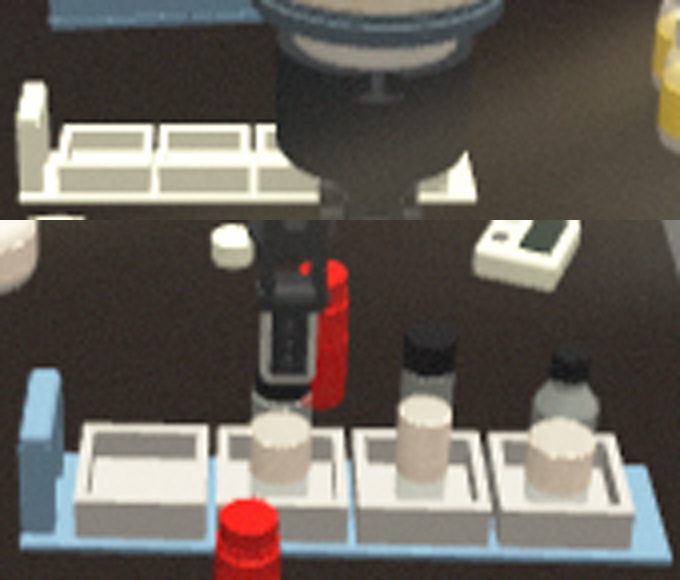

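Read rack is unobstructed and the squat vial is gone from the carry rack. The near finger at (342,297) is lined up with the plain vial at (341,322). The red look-alike behind is close to an open finger, so I'll narrow to about 50 mm before descending.

Call:
{"api": "move_arm", "payload": {"translation": [[0,-1,0],[0,-1,0],[0,-1,0],[0,-1,-30],[0,-1,-56],[0,-1,-56],[0,-1,-56],[0,-1,-56],[0,-1,-56],[0,-1,-56],[0,-1,-56],[0,-1,-56]], "twist": [[0,0,0],[0,0,0],[0,0,0],[0,0,0],[0,0,0],[0,0,0],[0,0,0],[0,0,0],[0,0,0],[0,0,0],[0,0,0],[0,0,0]], "grip": [-0.2,-0.2,-0.2,-0.2,-0.2,-0.2,0.3,0.5,0.7,1,1,1]}}

```text
time: 9.08
eef_pos: [534.3, -209.8, 49.7]
orientation: [[0.998, -0.064, 0.002], [-0.064, -0.998, -0.001], [0.002, 0.001, -1.0]]
force: [-1.0, 0.8, 10.3]
finger_gap: 24.8
grasp_force: 31.2
```

Call:
{"api": "move_arm", "payload": {"translation": [[0,0,15],[0,0,45],[0,0,85],[0,0,105],[0,0,105],[0,0,105]], "twist": [[0,0,0],[0,0,0],[0,0,0],[0,0,0],[0,0,0],[0,0,0]], "grip": [1,1,1,1,1,1]}}

```text
time: 9.58
eef_pos: [534.2, -209.7, 155.2]
orientation: [[0.998, -0.064, 0.003], [-0.064, -0.998, -0.002], [0.003, 0.001, -1.0]]
force: [0.1, -0.2, -0.7]
finger_gap: 25.1
grasp_force: 30.2
```

Gap 25 mm matches the plain vial's 26 mm. Carrying it to place -30 at (540,200).

Call:
{"api": "move_arm", "payload": {"translation": [[0,35,0],[0,75,0],[1,115,0],[1,155,0],[2,195,0],[2,235,0],[3,275,0],[4,315,0],[5,350,0],[6,385,0],[6,409,0],[6,409,0]], "twist": [[0,0,0],[0,0,0],[0,0,0],[0,0,0],[0,0,0],[0,0,0],[0,0,0],[0,0,0],[0,0,0],[0,0,0],[0,0,0],[0,0,0]], "grip": [1,1,1,1,1,1,1,1,1,1,1,1]}}

```text
time: 10.58
eef_pos: [538.8, 203.7, 152.4]
orientation: [[0.998, -0.06, -0.001], [-0.06, -0.998, 0.001], [-0.001, -0.001, -1.0]]
force: [-0.5, -0.2, -0.3]
finger_gap: 25.0
grasp_force: 30.2
```

Call:
{"api": "move_arm", "payload": {"translation": [[0,0,0],[0,0,0],[0,0,-30],[0,0,-60],[0,0,-80],[0,0,-80],[0,0,-90],[0,0,-98],[0,0,-103],[0,0,-105.5],[0,0,-105.5],[0,0,-105.5]], "twist": [[0,0,0],[0,0,0],[0,0,0],[0,0,0],[0,0,0],[0,0,0],[0,0,0],[0,0,0],[0,0,0],[0,0,0],[0,0,0],[0,0,0]], "grip": [1,1,1,1,1,1,1,1,1,1,1,1]}}

```text
time: 11.58
eef_pos: [540.3, 199.7, 48.9]
orientation: [[0.998, -0.064, 0.002], [-0.064, -0.998, 0.001], [0.002, -0.001, -1.0]]
force: [-1.7, -1.0, 8.1]
finger_gap: 25.2
grasp_force: 31.6
```

Call:
{"api": "move_arm", "payload": {"translation": [[0,0,1],[0,0,1],[0,0,1],[0,0,1],[0,0,1],[0,0,1],[0,0,40],[0,0,80],[0,0,110],[0,0,110]], "twist": [[0,0,0],[0,0,0],[0,0,0],[0,0,0],[0,0,0],[0,0,0],[0,0,0],[0,0,0],[0,0,0],[0,0,0]], "grip": [1,0,-0.5,-1,-1,-1,-1,-1,-1,-1]}}

```text
time: 12.42
eef_pos: [542.1, 200.3, 163.5]
orientation: [[0.998, -0.064, 0.008], [-0.064, -0.998, 0.002], [0.008, -0.003, -1.0]]
force: [1.7, 0.2, 0.7]
finger_gap: 85.3
grasp_force: 0.0
```

Call:
{"api": "move_arm", "payload": {"translation": [[4,-35,0],[8,-75,0],[13,-115,0],[18,-155,0],[23,-195,0],[28,-235,0],[34,-275,0],[40,-315,0],[47,-350,0],[53,-385,0],[55,-413,0],[55,-413,0]], "twist": [[0,0,0],[0,0,0],[0,0,0],[0,0,0],[0,0,0],[0,0,0],[0,0,0],[0,0,0],[0,0,0],[0,0,0],[0,0,0],[0,0,0]], "grip": [-1,-1,-1,-1,-1,-1,-1,-1,-1,-1,-1,-1]}}

```text
time: 13.42
eef_pos: [595.0, -218.6, 157.6]
orientation: [[0.998, -0.067, 0.001], [-0.067, -0.998, -0.002], [0.001, 0.002, -1.0]]
force: [-0.5, -1.0, 0.3]
finger_gap: 85.5
grasp_force: 0.0
```

```bash
python3 -c "
from h import *
a=cv2.cvtColor(optics.snapshot('side'),cv2.COLOR_RGB2BGR); z=lambda i:cv2.resize(i,None,fx=4,fy=4,interpolation=cv2.INTER_CUBIC)
cv2.imwrite('pics/s4.png',np.vstack([z(a[135:190,250:420]),z(a[200:295,270:440])]))
print(r.read_state()['eef_pos'])"
```

```text
[ 594.51344831 -216.10057663  157.40244207]
```

View pics/s4.png

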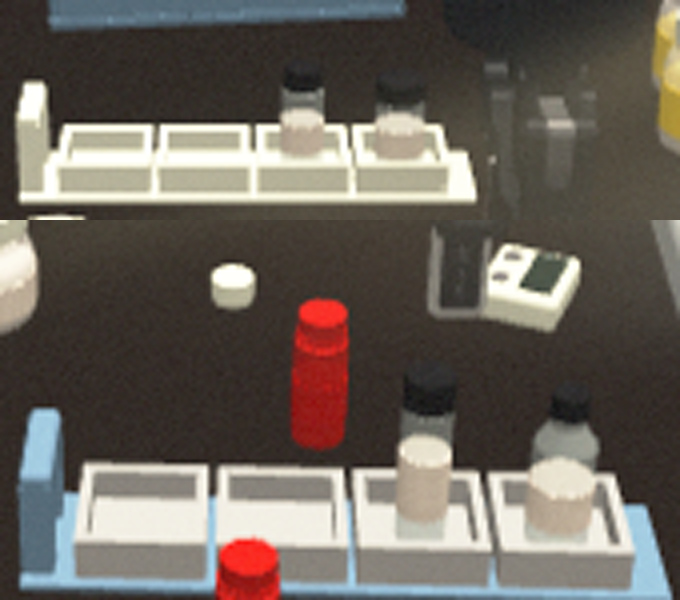

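Squat and plain stand upright and centred in pockets -90 and -30 of the read rack (at (350,166) and (325,166)). Next is tall.

Call:
{"api": "move_arm", "payload": {"translation": [[0,0,0],[0,0,0],[0,0,-35],[0,0,-70],[0,0,-100],[0,0,-108],[0,0,-108],[0,0,-108],[0,0,-108],[0,0,-108],[0,0,-108],[0,0,-108]], "twist": [[0,0,0],[0,0,0],[0,0,0],[0,0,0],[0,0,0],[0,0,0],[0,0,0],[0,0,0],[0,0,0],[0,0,0],[0,0,0],[0,0,0]], "grip": [-0.5,-0.5,-0.5,-0.5,-0.5,-0.2,0.1,0.3,0.5,1,1,1]}}

```text
time: 14.47
eef_pos: [595.6, -213.7, 51.7]
orientation: [[0.998, -0.064, 0.003], [-0.064, -0.998, -0.001], [0.003, 0.001, -1.0]]
force: [0.5, 1.8, 9.2]
finger_gap: 20.9
grasp_force: 30.3
```

Call:
{"api": "move_arm", "payload": {"translation": [[0,0,0],[0,0,15],[0,0,45],[0,0,85],[0,0,105],[0,0,105],[0,0,105]], "twist": [[0,0,0],[0,0,0],[0,0,0],[0,0,0],[0,0,0],[0,0,0],[0,0,0]], "grip": [1,1,1,1,1,1,1]}}

```text
time: 15.05
eef_pos: [595.3, -213.7, 157.1]
orientation: [[0.998, -0.064, 0.004], [-0.064, -0.998, -0.002], [0.004, 0.001, -1.0]]
force: [-0.5, 0.8, -0.4]
finger_gap: 21.2
grasp_force: 29.6
```

Call:
{"api": "move_arm", "payload": {"translation": [[-5,35,0],[-13,73,0],[-23,112,0],[-34,151,0],[-45,190,0],[-56,229,0],[-67,268,0],[-79,307,0],[-91,345,0],[-102,381,0],[-111,407,0],[-115,416,0]], "twist": [[0,0,0],[0,0,0],[0,0,0],[0,0,0],[0,0,0],[0,0,0],[0,0,0],[0,0,0],[0,0,0],[0,0,0],[0,0,0],[0,0,0]], "grip": [1,1,1,1,1,1,1,1,1,1,1,1]}}

```text
time: 16.05
eef_pos: [477.6, 205.6, 154.2]
orientation: [[0.998, -0.061, -0.001], [-0.061, -0.998, 0.0], [-0.001, -0.0, -1.0]]
force: [-0.0, 0.0, -0.4]
finger_gap: 20.9
grasp_force: 29.6
```

Call:
{"api": "move_arm", "payload": {"translation": [[0,0,0],[0,0,0],[0,0,-30],[0,0,-60],[0,0,-80],[0,0,-80],[0,0,-90],[0,0,-98],[0,0,-103],[0,0,-105.5],[0,0,-105.5],[0,0,-105.5]], "twist": [[0,0,0],[0,0,0],[0,0,0],[0,0,0],[0,0,0],[0,0,0],[0,0,0],[0,0,0],[0,0,0],[0,0,0],[0,0,0],[0,0,0]], "grip": [1,1,1,1,1,1,1,1,1,1,1,1]}}

```text
time: 17.05
eef_pos: [480.5, 202.6, 50.4]
orientation: [[0.998, -0.064, 0.002], [-0.064, -0.998, 0.0], [0.002, -0.0, -1.0]]
force: [0.9, -3.3, 9.5]
finger_gap: 21.0
grasp_force: 30.8
```

Call:
{"api": "move_arm", "payload": {"translation": [[0,0,1],[0,0,1],[0,0,1],[0,0,1],[0,0,1],[0,0,1],[0,0,40],[0,0,80],[0,0,110],[0,0,110]], "twist": [[0,0,0],[0,0,0],[0,0,0],[0,0,0],[0,0,0],[0,0,0],[0,0,0],[0,0,0],[0,0,0],[0,0,0]], "grip": [1,0,-0.5,-1,-1,-1,-1,-1,-1,-1]}}

```text
time: 17.88
eef_pos: [481.9, 203.4, 164.5]
orientation: [[0.998, -0.064, 0.007], [-0.064, -0.998, 0.002], [0.007, -0.003, -1.0]]
force: [1.1, 0.9, 0.8]
finger_gap: 85.4
grasp_force: 0.0
```

Call:
{"api": "move_arm", "payload": {"translation": [[12,-34,0],[27,-71,0],[42,-108,0],[57,-145,0],[72,-182,0],[87,-219,0],[102,-256,0],[117,-293,0],[132,-330,0],[148,-366,0],[164,-400,0],[174,-422,0]], "twist": [[0,0,0],[0,0,0],[0,0,0],[0,0,0],[0,0,0],[0,0,0],[0,0,0],[0,0,0],[0,0,0],[0,0,0],[0,0,0],[0,0,0]], "grip": [-1,-1,-1,-1,-1,-1,-1,-1,-1,-1,-1,-1]}}

```text
time: 18.88
eef_pos: [654.5, -222.9, 159.0]
orientation: [[0.998, -0.065, 0.001], [-0.065, -0.998, -0.001], [0.001, 0.001, -1.0]]
force: [-0.6, -0.3, -0.0]
finger_gap: 85.5
grasp_force: 0.0
```

Call:
{"api": "move_arm", "payload": {"translation": [[0,0,0],[0,0,0],[0,0,-30],[0,0,-50],[0,0,-50],[0,0,-50]], "twist": [[0,0,0],[0,0,0],[0,0,0],[0,0,0],[0,0,0],[0,0,0]], "grip": [-0.4,-0.4,-0.4,-0.4,-0.4,-0.4]}}

```text
time: 19.38
eef_pos: [652.7, -218.2, 108.7]
orientation: [[0.998, -0.063, -0.002], [-0.063, -0.998, 0.001], [-0.002, -0.001, -1.0]]
force: [1.0, 1.0, 0.9]
finger_gap: 59.5
grasp_force: 0.0
```

```bash
python3 -c "
from h import *
a=cv2.cvtColor(optics.snapshot('side'),cv2.COLOR_RGB2BGR); z=lambda i:cv2.resize(i,None,fx=4,fy=4,interpolation=cv2.INTER_CUBIC)
cv2.imwrite('pics/s5.png',np.vstack([z(a[135:190,250:420]),z(a[205:295,270:440])]))
print(r.read_state()['eef_pos'])"
```

```text
[ 653.56978389 -218.68324568  109.9810865 ]
```

View pics/s5.png

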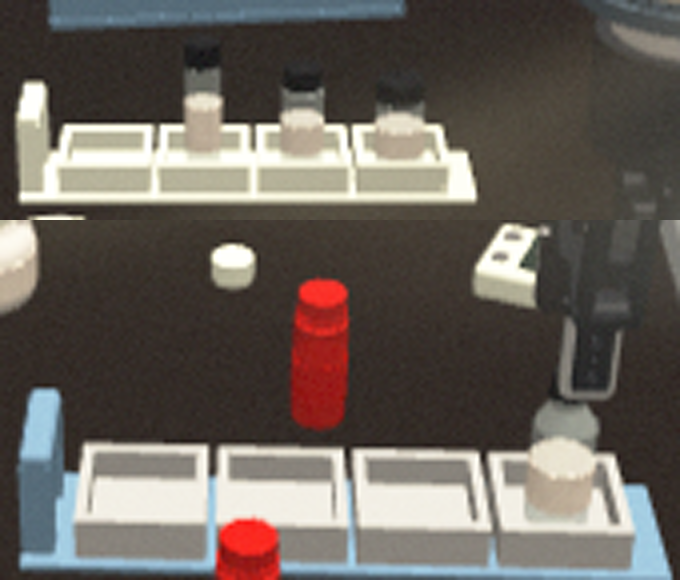

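All three vials stand in their pockets, and tall is upright at (301,165). The finger at (417,297) against the neck vial at (412,315) fits the perspective shift for x≈654. Gripping the body.

Call:
{"api": "move_arm", "payload": {"translation": [[0,0,0],[0,0,-35],[0,0,-55],[0,0,-63],[0,0,-63],[0,0,-63],[0,0,-63],[0,0,-63],[0,0,-63],[0,0,-63],[0,0,-63],[0,0,-63]], "twist": [[0,0,0],[0,0,0],[0,0,0],[0,0,0],[0,0,0],[0,0,0],[0,0,0],[0,0,0],[0,0,0],[0,0,0],[0,0,0],[0,0,0]], "grip": [-0.4,-0.4,-0.4,-0.4,-0.4,-0.1,0.1,0.3,0.5,1,1,1]}}

```text
time: 20.43
eef_pos: [654.4, -219.7, 48.0]
orientation: [[0.998, -0.064, 0.002], [-0.064, -0.998, -0.001], [0.002, 0.001, -1.0]]
force: [-0.8, 0.4, 7.9]
finger_gap: 27.1
grasp_force: 29.1
```

Call:
{"api": "move_arm", "payload": {"translation": [[0,0,0],[0,0,10],[0,0,20],[0,0,20]], "twist": [[0,0,0],[0,0,0],[0,0,0],[0,0,0]], "grip": [1,1,1,1]}}

```text
time: 20.77
eef_pos: [654.8, -219.9, 69.3]
orientation: [[0.998, -0.064, 0.003], [-0.064, -0.998, -0.002], [0.004, 0.001, -1.0]]
force: [0.8, 1.0, 0.1]
finger_gap: 26.8
grasp_force: 29.7
```

Call:
{"api": "move_arm", "payload": {"translation": [[0,0,35],[0,0,70],[0,0,85],[0,0,85]], "twist": [[0,0,0],[0,0,0],[0,0,0],[0,0,0]], "grip": [1,1,1,1]}}

```text
time: 21.1
eef_pos: [655.6, -220.2, 156.3]
orientation: [[0.998, -0.064, 0.007], [-0.064, -0.998, -0.003], [0.007, 0.002, -1.0]]
force: [0.7, 0.0, 0.0]
finger_gap: 27.1
grasp_force: 29.8
```

Call:
{"api": "move_arm", "payload": {"translation": [[-19,35,0],[-39,71,0],[-59,107,0],[-79,143,0],[-99,179,0],[-119,215,0],[-139,251,0],[-159,287,0],[-179,323,0],[-199,359,0],[-218,395,0],[-234,425,0]], "twist": [[0,0,0],[0,0,0],[0,0,0],[0,0,0],[0,0,0],[0,0,0],[0,0,0],[0,0,0],[0,0,0],[0,0,0],[0,0,0],[0,0,0]], "grip": [1,1,1,1,1,1,1,1,1,1,1,1]}}

```text
time: 22.1
eef_pos: [417.7, 207.4, 151.2]
orientation: [[0.998, -0.063, -0.0], [-0.063, -0.998, 0.0], [-0.0, -0.0, -1.0]]
force: [-0.0, 0.9, -1.0]
finger_gap: 26.6
grasp_force: 29.8
```

Call:
{"api": "move_arm", "payload": {"translation": [[0,0,0],[0,0,0],[0,0,-30],[0,0,-60],[0,0,-70],[0,0,-70]], "twist": [[0,0,0],[0,0,0],[0,0,0],[0,0,0],[0,0,0],[0,0,0]], "grip": [1,1,1,1,1,1]}}

```text
time: 22.6
eef_pos: [418.9, 204.2, 79.1]
orientation: [[0.998, -0.065, -0.004], [-0.065, -0.998, -0.001], [-0.003, 0.002, -1.0]]
force: [-0.6, -0.0, 0.2]
finger_gap: 26.9
grasp_force: 29.9
```

Call:
{"api": "move_arm", "payload": {"translation": [[0,0,0],[0,0,-10],[0,0,-20],[0,0,-28],[0,0,-33],[0,0,-35.5],[0,0,-35.5],[0,0,-35.5]], "twist": [[0,0,0],[0,0,0],[0,0,0],[0,0,0],[0,0,0],[0,0,0],[0,0,0],[0,0,0]], "grip": [1,1,1,1,1,1,1,1]}}

```text
time: 23.27
eef_pos: [420.4, 205.7, 46.6]
orientation: [[0.998, -0.064, 0.002], [-0.064, -0.998, 0.001], [0.002, -0.001, -1.0]]
force: [0.4, -0.7, 6.5]
finger_gap: 27.0
grasp_force: 32.0
```

Floor contact. Releasing, lifting and backing off to the right for a clear view.

Call:
{"api": "move_arm", "payload": {"translation": [[0,0,1],[0,0,1],[0,0,1],[0,0,1],[0,0,1],[0,0,1],[0,0,40],[0,0,80],[0,0,120],[0,0,150],[0,0,150]], "twist": [[0,0,0],[0,0,0],[0,0,0],[0,0,0],[0,0,0],[0,0,0],[0,0,0],[0,0,0],[0,0,0],[0,0,0],[0,0,0]], "grip": [1,0,-0.5,-1,-1,-1,-1,-1,-1,-1,-1]}}

```text
time: 24.18
eef_pos: [421.7, 206.4, 201.0]
orientation: [[0.998, -0.064, 0.008], [-0.064, -0.998, 0.003], [0.008, -0.003, -1.0]]
force: [1.1, 1.3, 0.6]
finger_gap: 85.4
grasp_force: 0.0
```

Call:
{"api": "move_arm", "payload": {"translation": [[0,-40,0],[0,-80,0],[0,-120,0],[0,-160,0],[0,-200,0],[0,-240,0],[0,-280,0],[0,-320,0],[0,-320,0],[0,-320,0],[0,-320,0]], "twist": [[0,0,0],[0,0,0],[0,0,0],[0,0,0],[0,0,0],[0,0,0],[0,0,0],[0,0,0],[0,0,0],[0,0,0],[0,0,0]], "grip": [-1,-1,-1,-1,-1,-1,-1,-1,-1,-1,-1]}}

```text
time: 25.1
eef_pos: [419.1, -114.1, 195.5]
orientation: [[0.998, -0.065, -0.001], [-0.065, -0.998, 0.001], [-0.001, -0.001, -1.0]]
force: [-0.1, 0.0, 0.1]
finger_gap: 85.4
grasp_force: 0.0
```

```bash
python3 -c "
from h import *
z=lambda i,k:cv2.resize(i,None,fx=k,fy=k,interpolation=cv2.INTER_CUBIC)
a=z(cv2.cvtColor(optics.snapshot('side'),cv2.COLOR_RGB2BGR)[130:190,245:375],3)
b=z(cv2.cvtColor(optics.snapshot('top'),cv2.COLOR_RGB2BGR)[115:285,175:255],3.5)
c=np.zeros((max(len(a),len(b)),a.shape[1]+b.shape[1],3),np.uint8);c[:len(b),:b.shape[1]]=b;c[:len(a),b.shape[1]:]=a
cv2.imwrite('pics/end.png',c);print(b.shape)
rk=np.load('racks.npz')['read'];cs,sn=np.cos(rk[2]),np.sin(rk[2])
for y,h in((90,84),(30,92),(-30,76),(-90,68)):
    p=proj('top',[[rk[0]-sn*y,rk[1]+cs*y,h]])[0]; print(y,((p-[175,115])*3.5).round(1))
s=r.read_state();print(s['eef_pos'],s['time'])"
```

```text
(595, 280, 3)
90 [109.9 463.6]
30 [112.6 346. ]
-30 [128.6 232.5]
-90 [139.7 121.8]
[ 419.28642745 -113.23420796  195.58328295] 25.2
```

View pics/end.png

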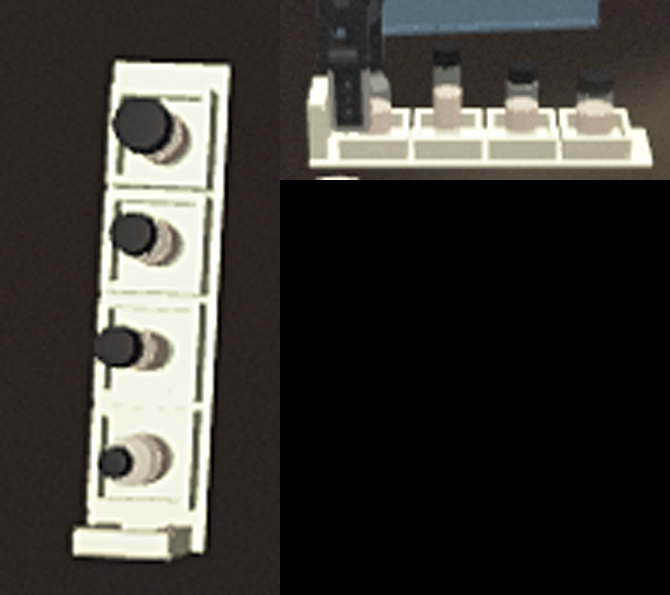

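All four stand upright in the top view, caps at (142,124), (133,234), (119,347) and (116,462) in the crop. Each is within about 3 mm of its predicted place, in the required order. The gripper is clear.

```bash
python3 -c "
from station import r
print(r.sign_off())"
```

```text
the job is handed in; nothing more can be done
None
```

I handed the job in at about 25 s. From the reading rack's handle outwards, the vials are neck, tall, plain and squat. The last pictures show all four upright, released and within about 3 mm of their places; the official verdict was not returned.

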